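# Snap a round test bar into a spring-clip fixture and set it against the end stop

### The job

Take the round steel tensile bar from its black V-rest and press it straight down into both spring clips of the measuring fixture, well clear of the end stop's anvil, until both clips have snapped around its heads and it lies fully down on the pads. Then slide it along in the clips until its end bears firmly on the anvil (about 8 N, never more than 15 N), and let go of it there. Never load the fixture with more than 40 N, and leave the other things on the bench alone.

Things in the scene. Friction and masses are not known exactly. Their poses are not given: they have to be found in the camera images.
- bar_mid (a point): Centre (half-way along, on the axis) of the loose round steel tensile bar, a dumb-bell 148 mm long, about 0.3 kg: heads of 22 mm diameter, 48 mm long, at both ends, joined by a gauge length of 16 mm diameter, 52 mm long. x runs along the bar; both ends are alike. It starts level in the V-rest, axis 45 mm above the table. Grip it from above across the middle of the gauge length.
- fixture_seat (a point): Point of the fixed fixture midway between its two clips on the axis line of a seated bar, 50 mm above the table. x runs along the bar towards the end stop, z up. Seated, the bar's axis is within about 1 mm of it, borne at each clip by a rubber pad on a spring (5 N/mm, up to 3 mm). The heads lie in the clips while the bar's centre is at x = -16 to +16 mm; press it in at about x = -13 mm.
- clip0 (a point): Middle between the lips of the spring clip farther from the stop, 48 mm from the seat point along -x and 8.5 mm above the bar's seated axis. The clip, 12 mm wide along x, is two hinged steel fingers, one on each side (y), with rounded lips 15 mm apart when empty, under a flared mouth about 29 mm wide that ends 24 mm above the seated axis. Same axes as the seat point.
- clip1 (a point): The same on the like clip nearer the stop, 48 mm from the seat point along +x. A bar coming down first touches the mouths with its axis 13 to 19 mm above the seated axis. Pressing both heads past the lips takes about 10 to 16 N in all, depending on friction; then the lips snap over and draw the bar down. Sliding along in the clips takes some 2 to 8 N.
- fixture: The fixed fixture as a whole: aluminium base plate 224 x 70 x 12 mm with both spring clips and the end stop; origin at the centre of its underside, x towards the end stop. Between the clips the base's flat top lies 38 mm below the seated axis.
- stop: End stop on the fixture: a steel bracket at x = 112 to 124 mm, 64 mm high, carrying a screw with a round anvil, 18 mm across, on the bar's axis. The screw is set anew each time (not reported): the bar meets the anvil with its centre anywhere from x = -7 to +14 mm of the seat point, so feel for it. The anvil gives on a spring, 15 N/mm, up to 2 mm. Origin and axes are the fixture's.
- rest: Fixed black plastic V-rest, base 120 x 60 x 10 mm, with V-notched supports at x = -47 and +47 mm that carry the bar's heads; origin at the centre of its underside, x along the bar. The middle is open, 35 mm from the bar's axis down to the base.
- puck: Bystander: a loose steel sample disc, 40 mm across, 22 mm high; origin under its centre. Leave alone.
- caliper: Bystander: a loose sliding caliper lying flat, 200 mm long; origin under the middle of its beam. Leave alone.
- jar: Bystander: a small closed amber jar, 52 mm across, 75 mm high; origin under its centre. Leave alone.
Not all that is in view belongs to the job. Of the things that look like the part that bears bar_mid, the largest one is meant.

How it is judged:
On the way, in this order (a step that is already met when the one before it is completed fails the run):
1. the bar lies snapped down in both clips, its head not touching the end stop (z of bar_mid in the frame of fixture_seat between -0.0035 and 0.002 m and y of bar_mid in the frame of fixture_seat between -0.002 and 0.002 m and angle between the x axis of bar_mid and the x axis of fixture_seat, either way round below 0.04 rad and contact force between bar and stop below 0.3 N), for 0.2 s.
2. the seated bar is pushed against the end stop with at least 3 N for 0.2 s (z of bar_mid in the frame of fixture_seat between -0.0035 and 0.002 m and y of bar_mid in the frame of fixture_seat between -0.002 and 0.002 m and angle between the x axis of bar_mid and the x axis of fixture_seat, either way round below 0.04 rad and contact force between bar and stop above 3 N), for 0.2 s.
At the end, for the whole second after the job is handed in: The bar is released and at rest in both clips: its centre within 2 mm of the clip axis sideways, at most 2 mm above and 3.5 mm below the seat point, aligned within 0.04 rad, its end within 1.5 mm of the anvil (whose middle is 77.5 mm from the bar centre at contact) (z of bar_mid in the frame of fixture_seat between -0.0035 and 0.002 m and y of bar_mid in the frame of fixture_seat between -0.002 and 0.002 m and angle between the x axis of bar_mid and the x axis of fixture_seat, either way round below 0.04 rad and horizontal distance between bar_mid and anvil_tip_c0 below 0.079 m and linear speed of bar below 0.01 m/s); the robot touches nothing.
It fails at once if the bar pushes on the end stop with more than 15 N (contact force between bar and stop above 15 N).
It fails at once if the bar, or the robot, loads the fixture with more than 40 N (contact force between anything else and fixture above 40 N).
It fails at once if a bystander is moved by more than 10 mm (distance of any of puck, caliper, jar from where it was at the start of the episode above 0.01 m).
It also fails if it takes over 58 s, if anything falls off the work surface, if the arm or the gripper's body presses on something with over 40 N, if the wrist force passes 120 N, or if a joint passes its speed limit or range.

### The arm

A 7-joint arm with a two-finger parallel gripper is mounted at the origin on the work surface. World frame = base frame: x ahead of the robot, y to its left, z up, the work surface at z = 0. Lengths are in m, angles in rad, forces in N, time in s.
With the tool pointing down it reaches from about 0.4 to 0.875 m from the base axis. Payload 19.3 kg.
Tool frame: the origin (TCP) lies on the centre line of the jaws, within the pads' length; the fingertips stand 14 mm ahead of it and the grasp point (between the pads) lies 5 mm behind it; x points along the fingers, y is the direction in which the jaws open and shut, and the axes are right-handed (so a half turn about x gives the same grasp; the last joint's range is limited). The gripper opens to 85 mm and grips with 20 to 120 N. Pads are 22 mm wide; open, the fingers measure 114 mm over their backs; the gripper's body (76 mm by 85 mm) begins 54 mm behind the grasp point. The pads swing forward as they close: fully open they stand 13 mm farther back than shut.
Start: joints at [1.268, 0.521, -0.036, 1.599, 0.021, 1.021, -0.113], TCP at [0.144, -0.608, 0.245] pointing down, gripper open.
Joint ranges: [-2.91, 2.91], [-0.3, 2.13], [-1.5, 1.42], [0.17, 2.43], [-1.26, 4.41], [0.16, 1.93], [-2.52, 2.52]. Speed limits (rad/s): [1.89, 1.89, 2.39, 2.39, 3.01, 3.01, 3.01].

### API

Orientations are given as [roll, pitch, yaw] about the fixed x, y, z axes, in that order (R = Rz(yaw) Ry(pitch) Rx(roll)).
In Python, from workcell import monitor, optics, bot gives the robot as it stands.
- The arm moves only by the tool arm_command, never from a script. Its arguments are lists of equal length, an entry for each row: "delta_pos": the shift along the tool's x, y, z as a fraction of full scale, a list of three; "rotation": the turn, a rotation vector about the tool's x, y, z as a fraction of full scale, a list of three. In form: {"delta_pos": [[dx, dy, dz], ...], "rotation": [[wx, wy, wz], ...]}. A call has 1 to 10 rows; each row shifts and turns the pose as measured when the row begins, along the tool's axes as they then stand; what a row does not reach is not made up. Full scale, the value 1, is 30 mm for a shift and 6 degrees for a turn. A row lasts 1/10 s, in which the tool goes at most 50 mm and 8.59 degrees, less where a joint would pass 70% of its speed; a pose out of reach is approached as far as the arm can. A call with a number of a shift or a turn outside -1 to 1 is refused whole. A call with a gripper value outside its range is refused whole. "gripper" is the closure, from -1 (fully open) to 1 (shut), so that 0 is half open, set as the call begins (left out, the last holds). The fingers move at their own pace and stop on an object; "grip_force" is the grip in N (left out, the last holds). Time passes only in rows, so rows that do not move let the fingers close. It gives the time, the measured TCP pose, the force and the opening at its end, in the units of the state.
- monitor.observe(): the state, without advancing time (a new reading comes with each control period).
- optics.grab_frame(name): name is "side" or "top"; returns the picture (420x560x3 uint8, red, green, blue); there is no depth.
- optics.camera_params(name): a dict with "fx", "fy", "cx", "cy" (pixels), "origin" and "rotation" of the camera in the world. Camera axes: x right, y down, z forward; pixel columns grow to the right and rows downward; lengths in m; the calibration is good to about 2 mm. A picture is of the moment at which its call begins. camera_params takes no time and is no camera call.
- bot.job_done(): hands the job in, once; it reports no verdict.
The state is a dict: "clock": time; "qpos": joint angles; "qd": joint speeds; "joint_efforts": joint torques, N m; "position": TCP position; "tool_rot": TCP orientation; "force": force on the tool from outside, world axes, zero at the start; "moment": the same for the moment, N m; "grip_width": finger opening in m.
Only numpy, scipy, OpenCV 4.12 (cv2) and the standard library are available. Lean on these libraries where they do the work, as an engineer would, in place of code of your own. Each camera call takes 0.05 s, during which the arm holds its last target. There are 200 camera calls.

## Working session

There is one attempt and no reset: what is moved stays moved. The work goes in short steps, Python scripts to look and compute and a tool call to move; the robot and the scene stay as the last step left them, time stands still between calls to the robot, and variables do not carry over. Pictures are saved under pics/ and viewed, about 8 in all and at most 12, crops included, and the job is handed in when it is done.

Besides the shell and the picture viewer there is one more tool, called after "Emit:" as name(argument=value, ...), one argument or row to a line, values as JSON. arm_command: Moves the arm, as the interface text tells. Its arguments: {"type":"object","properties":{"delta_pos":{"type":"array","items":{"type":"array","items":{"type":"number"}}},"rotation":{"type":"array","items":{"type":"array","items":{"type":"number"}}},"gripper":{"type":"number"},"grip_force":{"type":"number"}},"required":["delta_pos","rotation"]}

```bash
mkdir -p pics; python3 - <<'E'
from workcell import monitor, optics, bot
import cv2, numpy as np
s=monitor.observe(); print({k:np.round(v,4).tolist() for k,v in s.items()})
for n in("side","top"):
    im=optics.grab_frame(n); cv2.imwrite(f"pics/{n}0.png",im[:,:,::-1]); p=optics.camera_params(n); print(n,{k:np.round(v,4).tolist() for k,v in p.items()})
E
```

```text
{'clock': 0.0, 'qpos': [1.2678, 0.522, -0.0363, 1.6, 0.0212, 1.0211, -0.1128], 'qd': [-0.0009, 0.0007, -0.0014, 0.0025, 0.0018, -0.0003, 0.0029], 'joint_efforts': [-0.0007, -92.7112, 1.9797, -36.9934, 0.0179, 0.0082, 0.0], 'position': [0.1441, -0.6078, 0.2448], 'tool_rot': [-1.5247, 1.5697, 1.8496], 'force': [0.0703, -0.6321, -0.7528], 'moment': [0.0205, -0.009, -0.0818], 'grip_width': 0.0854}
side {'fx': 539.4142, 'fy': 539.4142, 'cx': 281.2506, 'cy': 211.5267, 'origin': [0.4379, 0.8933, 0.744], 'rotation': [-2.1517, -0.0196, -2.96]}
top {'fx': 461.0232, 'fy': 461.0232, 'cx': 272.1482, 'cy': 211.3466, 'origin': [0.3914, -0.1103, 1.0738], 'rotation': [-2.9455, 0.0196, -1.56]}
```

View pics/top0.png

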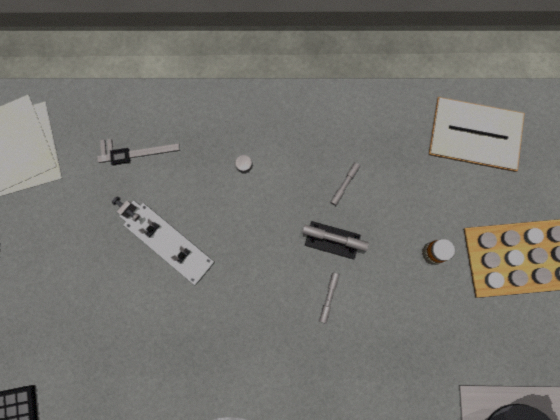

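View pics/side0.png

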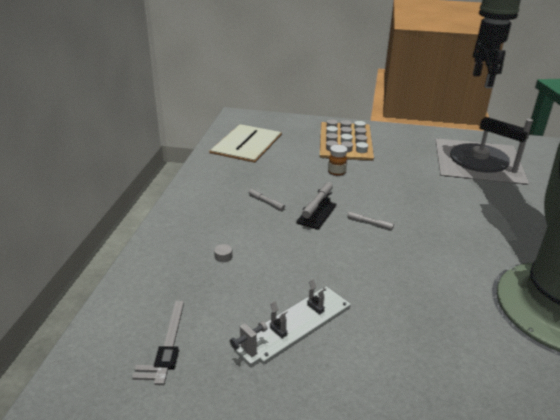

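The top view shows three candidates for the bar:
- the large one in the black V-rest, at top (335,238) and side (318,203)
- a small decoy at top (345,184)
- a small decoy at top (330,297)

I choose the one in the V-rest. The fixture is at top (168,242), with its stop at the upper-left end (125,208).

```bash
cat > h.py <<'E'
from workcell import monitor, optics, bot
import cv2, numpy as np
from scipy.spatial.transform import Rotation as Ro
def cam(n):
    p=optics.camera_params(n); return p,Ro.from_euler('xyz',p['rotation']).as_matrix(),np.array(p['origin'])
def ray(n,uv):
    p,R,o=cam(n); uv=np.atleast_2d(uv).astype(float)
    d=np.c_[(uv[:,0]-p['cx'])/p['fx'],(uv[:,1]-p['cy'])/p['fy'],np.ones(len(uv))]@R.T
    return o,d
def onz(n,uv,z):
    o,d=ray(n,uv); return o+d*((z-o[2])/d[:,2])[:,None]
def proj(n,X):
    p,R,o=cam(n); c=(np.atleast_2d(X)-o)@R
    return np.c_[c[:,0]/c[:,2]*p['fx']+p['cx'],c[:,1]/c[:,2]*p['fy']+p['cy']]
E
python3 - <<'E'
from h import *
t=cv2.imread('pics/top0.png'); s=cv2.imread('pics/side0.png')
c=lambda im,x,y,w,h,k:cv2.resize(im[y:y+h,x:x+w],None,fx=k,fy=k,interpolation=cv2.INTER_CUBIC)
a=np.hstack([c(t,100,185,125,110,3.2),c(t,285,185,110,110,3.2)])
b=np.hstack([c(s,225,280,135,90,3.2),c(s,285,175,75,90,3.2)])
w=min(a.shape[1],b.shape[1]); w=max(a.shape[1],b.shape[1])
pad=lambda i:cv2.copyMakeBorder(i,0,0,0,w-i.shape[1],cv2.BORDER_CONSTANT)
o=np.vstack([pad(a),pad(b)]); o=o[:600]; cv2.imwrite('pics/crop0.png',o); print(o.shape)
# plate
for n,im,roi in(("top",t,(100,185,125,110)),("side",s,(225,280,135,90))):
    x,y,W,H=roi; g=im[y:y+H,x:x+W].min(2); m=(g>165).astype(np.uint8)
    m=cv2.morphologyEx(m,cv2.MORPH_CLOSE,np.ones((3,3)))
    cs,_=cv2.findContours(m,0,1); k=max(cs,key=cv2.contourArea)[:,0]+[x,y]
    P=onz(n,k,.012)[:,:2]; r=cv2.minAreaRect((P*1000).astype(np.float32)); print(n,r, cv2.boxPoints(cv2.minAreaRect(k.astype(np.float32))).tolist())
# bar
print(t[238,320:350:6].tolist(), t[215,320:350:10].tolist(), t[245,310:330:6].tolist())
E
```

```text
(600, 752, 3)
top ((527.1611938476562, 155.91717529296875), (218.64175415039062, 64.24444580078125), 51.48999786376953) [[123.81491088867188, 223.75839233398438], [142.10617065429688, 202.17471313476562], [211.89801025390625, 261.3203430175781], [193.60675048828125, 282.9040222167969]]
side ((534.9357299804688, 163.46002197265625), (242.24220275878906, 67.74821472167969), 51.669490814208984) [[235.4868927001953, 341.79229736328125], [333.0946044921875, 278.47918701171875], [349.48126220703125, 303.74188232421875], [251.87353515625, 367.05499267578125]]
[[54, 59, 60], [80, 80, 82], [122, 123, 128], [156, 156, 162], [121, 124, 129]] [[112, 113, 114], [112, 114, 113], [112, 114, 114]] [[39, 39, 41], [44, 45, 47], [44, 40, 42], [42, 39, 41]]
```

View pics/crop0.png

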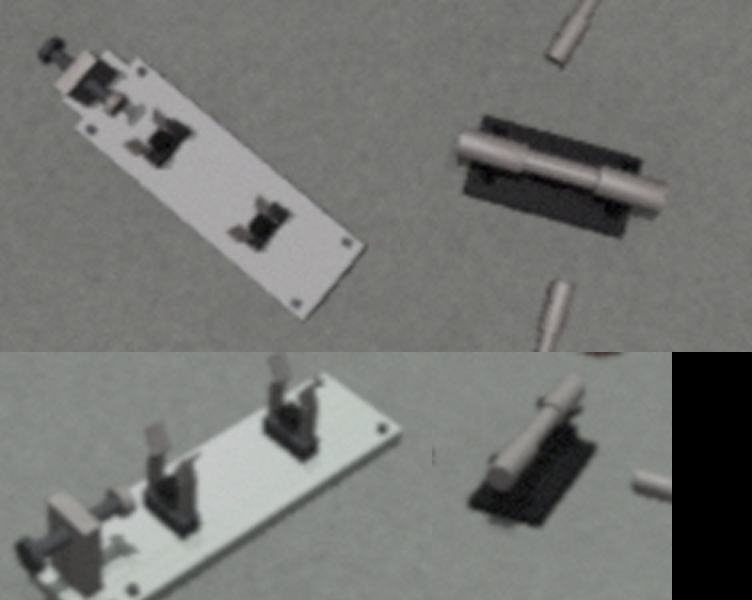

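The crop shows the large bar lying in the V-rest with its heads at crop (490,150) and (635,185). The fixture has four dark screws in its plate, two clips and the stop at the upper left. Next I measure these finely.

```bash
python3 - <<'E'
from h import *
ims={n:cv2.imread(f'pics/{n}0.png') for n in("top","side")}
t=ims['top']
def comps(m,amin,off):
    n,l,st,ce=cv2.connectedComponentsWithStats(m.astype(np.uint8)); return [(st[i,4],*(ce[i]+off)) for i in range(1,n) if st[i,4]>=amin]
# screws: weighted dark centroid near guesses
g={'top':[(143.7,207.5),(128.4,225.6),(208.4,261),(192.5,279.7)],'side':[(344.7,304),(266.2,354.5),(324.4,292)]}
for n,L in g.items():
    for u,v in L:
        im=ims[n].astype(float).mean(2); x,y=int(round(u)),int(round(v)); w=im[y-3:y+4,x-3:x+4]; W=np.clip(np.median(w)-25-w,0,None)
        Y,X=np.mgrid[y-3:y+4,x-3:x+4]; c=np.array([(W*X).sum(),(W*Y).sum()])/W.sum(); print(n,c.round(2),(onz(n,c,.012)[0]*1000).round(1))
# plate edges: threshold halfway
k=3;x0,y0=285,185
sub=t[y0:y0+110,x0:x0+110].astype(float)
m=(sub.mean(2)<80); m=cv2.morphologyEx(m.astype(np.uint8),cv2.MORPH_OPEN,np.ones((2,2)))
pts=np.argwhere(m)[:,::-1]+[x0,y0]; pts=pts[(pts[:,0]<370)&(pts[:,0]>300)&(pts[:,1]<262)&(pts[:,1]>218)]
print('rest',cv2.minAreaRect((onz('top',pts,.010)[:,:2]*1000).astype(np.float32)))
b=cv2.GaussianBlur(t.astype(np.float32),(0,0),1)
m=((b[:,:,2]-b[:,:,0])>3.7)&(b.mean(2)>70); m[:215]=0;m[265:]=0;m[:,:295]=0;m[:,378:]=0
q,l,st,ce=cv2.connectedComponentsWithStats(m.astype(np.uint8)); i=1+st[1:,4].argmax(); print(st[i],ce[i])
pts=np.argwhere(l==i)[:,::-1]; print('bar',cv2.minAreaRect((onz('top',pts,.045)[:,:2]*1000).astype(np.float32)), onz('top',ce[i],.045)*1000)
s=ims['side'];b=cv2.GaussianBlur(s.astype(np.float32),(0,0),1)
print(b[230:170:-4,318].round().tolist()[:1])
m=((b[:,:,2]-b[:,:,0])>2)&(b.mean(2)>75); m[:178]=0;m[230:]=0;m[:,:298]=0;m[:,338:]=0
q,l,st,ce=cv2.connectedComponentsWithStats(m.astype(np.uint8)); i=1+st[1:,4].argmax(); print(st[i],ce[i])
pts=np.argwhere(l==i)[:,::-1]; print('bar',cv2.minAreaRect((onz('side',pts,.045)[:,:2]*1000).astype(np.float32)))
vis=np.zeros((110,110),np.uint8)
E
```

```text
top [144.42 206.59] [611.5 215.2  12. ]
top [127.7  225.73] [565.3 251.8  12. ]
top [208.47 259.91] [486.9  58.5  12. ]
top [191.67 279.94] [440.8  95.3  12. ]
side [345.32 304.83] [441.8  95.8  12. ]
side [266.04 354.16] [568.7 249.8  12. ]
side [321.82 292.86] [491.2  70.4  12. ]
rest ((532.7329711914062, -233.34335327148438), (146.5661163330078, 61.8313102722168), 74.59163665771484)
[302 224  68  27 549] [335.88342441 237.41894353]
bar ((537.6860961914062, -230.41079711914062), (152.21707153320312, 22.296083450317383), 74.41620635986328) [[ 536.8825761  -231.63223422   45.        ]]
[[108.0, 111.0, 108.0]]
[304 182  29  32 295] [317.58644068 197.69491525]
bar ((538.50927734375, -241.8845672607422), (161.19268798828125, 25.24990463256836), 74.9549331665039)
```

```bash
cat >> h.py <<'E'
def plan(x,y,z,yaw=None):
    "remaining shift (tool axes, full-scale units) and turn; yaw = world angle (deg) of tool y axis, mod 180"
    s=monitor.observe(); R=Ro.from_euler('xyz',s['tool_rot']); M=R.as_matrix(); p=np.array(s['position'])
    print('t',round(s['clock'],2),'pos',p.round(4),'q',np.round(s['qpos'],2),'F',np.round(s['force'],1),'w',round(s['grip_width'],4))
    cur=np.degrees(np.arctan2(M[1,1],M[0,1])); print('tool y ang',cur.round(2),'x axis',M[:,0].round(4),'z',M[:,2].round(3))
    d=np.array([x,y,z])-p; print('world d mm',(d*1000).round(1),'tool d/30mm now',(M.T@d/.03).round(3))
    if yaw is not None:
        e=(yaw-cur+90)%180-90; a=np.radians(cur+e)
        T=np.c_[[0,0,-1],[np.cos(a),np.sin(a),0],np.cross([0,0,-1],[np.cos(a),np.sin(a),0])]
        rv=Ro.from_matrix(M.T@T).as_rotvec(degrees=True)/6
        print('turn (6deg units)',rv.round(3),'deg',e.round(2),'tool d/30mm after turn',(T.T@d/.03).round(3))
E
python3 -c "
from h import *
plan(.5375,-.231,.13,74.5-90)"
```

```text
t 0.1 pos [ 0.1441 -0.6079  0.2448] q [ 1.27  0.52 -0.04  1.6   0.02  1.02 -0.11] F [-0.1 -0.5  0.5] w 0.0855
tool y ang -76.66 x axis [-4.e-04  1.e-03 -1.e+00] z [-0.973 -0.231  0.   ]
world d mm [ 393.4  376.9 -114.8] tool d/30mm now [  3.834  -9.193 -15.659]
turn (6deg units) [-1.0193e+01 -4.0000e-03  9.0000e-03] deg 61.16 tool d/30mm after turn [  3.826   9.28  -15.61 ]
```

Emit:
arm_command(
  delta_pos=[
    [0,0,0],
    [0,0,0],
    [0,0,0],
    [0,0,0],
    [0,0,0],
    [0,0,0],
    [0,0,0],
    [0,0,0],
    [0,0,0],
    [0,0,0],
  ],
  rotation=[
    [-1,0,0],
    [-1,0,0],
    [-1,0,0],
    [-1,0,0],
    [-1,0,0],
    [-1,0,0],
    [-1,0,0],
    [-1,0,0],
    [-1,0,0],
    [-1,0,0],
  ],
  gripper=-1,
  grip_force=60,
)

```text
clock: 1.1
position: [0.1437, -0.606, 0.2413]
tool_rot: [-2.555, 1.563, 1.908]
force: [1.1, -0.3, 0.5]
grip_width: 0.0851
```

Emit:
arm_command(
  delta_pos=[
    [0,0.55,-0.83],
    [0,0.55,-0.83],
    [0,0.55,-0.83],
    [0,0.55,-0.83],
    [0,0.55,-0.83],
    [0,0.55,-0.83],
    [0,0.55,-0.83],
    [0,0.55,-0.83],
    [0,0.55,-0.83],
    [0,0.55,-0.83],
  ],
  rotation=[
    [0,0,0],
    [0,0,0],
    [0,0,0],
    [0,0,0],
    [0,0,0],
    [0,0,0],
    [0,0,0],
    [0,0,0],
    [0,0,0],
    [0,0,0],
  ],
)

```text
clock: 2.1
position: [0.3674, -0.399, 0.239]
tool_rot: [-2.377, 1.558, 2.081]
force: [-0.3, -1.0, -0.2]
grip_width: 0.0853
```

```bash
python3 -c "
from h import *
plan(.5375,-.231,.13,74.5-90)"
```

```text
t 2.1 pos [ 0.3674 -0.399   0.239 ] q [ 1.    0.42 -0.38  1.8   0.18  0.96  0.3 ] F [-0.3 -1.  -0.2] w 0.0853
tool y ang -14.52 x axis [-0.0064  0.0115 -0.9999] z [-0.251 -0.968 -0.009]
world d mm [ 170.1  168.  -109. ] tool d/30mm now [ 3.659  4.119 -6.81 ]
turn (6deg units) [ 0.163 -0.09   0.088] deg -0.98 tool d/30mm after turn [ 3.632  3.968 -6.913]
```

Emit:
arm_command(
  delta_pos=[
    [0,0.5,-0.87],
    [0,0.5,-0.87],
    [0.1,0.5,-0.87],
    [0.2,0.5,-0.87],
    [0.3,0.5,-0.87],
    [0.4,0.5,-0.87],
    [0.6,0.5,-0.87],
    [0.7,0.5,-0.87],
    [0.7,0,0],
    [0.3,0,0],
  ],
  rotation=[
    [0.05,-0.03,0.03],
    [0.05,-0.03,0.03],
    [0.05,-0.03,0.03],
    [0,0,0],
    [0,0,0],
    [0,0,0],
    [0,0,0],
    [0,0,0],
    [0,0,0],
    [0,0,0],
  ],
)

```text
clock: 3.1
position: [0.5466, -0.2171, 0.1361]
tool_rot: [2.731, 1.569, 0.895]
force: [-0.8, 0.0, 0.1]
grip_width: 0.0854
```

```bash
python3 - <<'E'
from h import *
plan(.5375,-.231,.04,74.5-90)
o=[]
for n,(x,y) in(("top",(265,170)),("side",(245,135))):
    im=optics.grab_frame(n)[:,:,::-1]; cv2.imwrite(f'pics/{n}1.png',im); o.append(cv2.resize(im[y:y+140,x:x+140],None,fx=2.8,fy=2.8,interpolation=cv2.INTER_CUBIC))
cv2.imwrite('pics/c1.png',np.hstack(o))
E
```

```text
t 3.1 pos [ 0.5466 -0.2171  0.1361] q [ 0.54  0.62 -0.37  1.78  0.3   0.8  -0.25] F [-0.8  0.   0.1] w 0.0854
tool y ang -15.2 x axis [ 0.001   0.0012 -1.    ] z [-0.262 -0.965 -0.001]
world d mm [ -9.1 -13.9 -96.1] tool d/30mm now [ 3.201 -0.175  0.531]
turn (6deg units) [ 0.05  -0.014 -0.006] deg -0.3 tool d/30mm after turn [ 3.202 -0.17   0.527]
```

View pics/c1.png

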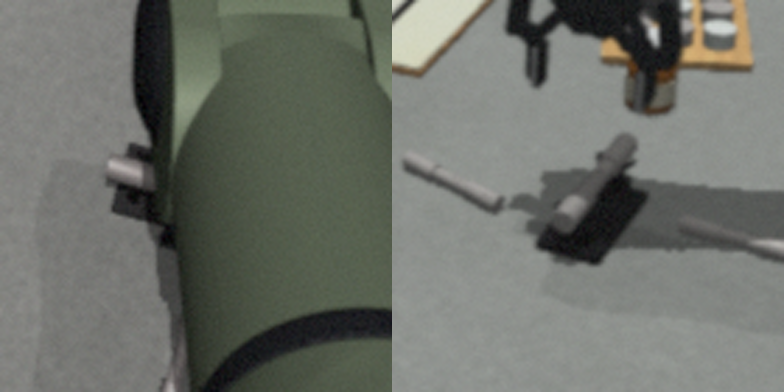

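The top view is now hidden by the arm. In the side view the open jaws straddle the bar, at crop (535,80) and (650,95), above the bar at (600,185). I correct sideways and go down.

Emit:
arm_command(
  delta_pos=[
    [0,-0.17,0.53],
    [0,0,0],
    [0.7,0,0],
    [0.7,0,0],
    [0.7,0,0],
    [0.4,0,0],
    [0.1,0,0],
    [0,0,0],
  ],
  rotation=[
    [0.05,0,0],
    [0,0,0],
    [0,0,0],
    [0,0,0],
    [0,0,0],
    [0,0,0],
    [0,0,0],
    [0,0,0],
  ],
)

```text
clock: 4.0
position: [0.5371, -0.241, 0.0643]
tool_rot: [1.367, 1.56, -0.485]
force: [-0.2, -0.2, -0.4]
grip_width: 0.0852
```

```bash
python3 - <<'E'
from h import *
plan(.5375,-.231,.04,74.5-90)
E
```

```text
t 4.0 pos [ 0.5371 -0.241   0.0643] q [ 0.54  0.72 -0.32  1.82  0.36  0.65 -0.27] F [-0.2 -0.2 -0.4] w 0.0852
tool y ang -16.15 x axis [ 0.0097 -0.0051 -0.9999] z [-0.278 -0.961  0.002]
world d mm [  0.4  10.  -24.3] tool d/30mm now [ 0.808 -0.089 -0.327]
turn (6deg units) [-0.109  0.022 -0.102] deg 0.65 tool d/30mm after turn [ 0.81  -0.076 -0.326]
```

Emit:
arm_command(
  delta_pos=[
    [0.2,-0.08,-0.32],
    [0.3,0,0],
    [0.2,0,0],
    [0,0,0],
    [0,0,0],
  ],
  rotation=[
    [-0.1,0.02,-0.1],
    [0,0,0],
    [0,0,0],
    [0,0,0],
    [0,0,0],
  ],
)

```text
clock: 4.5
position: [0.5387, -0.2305, 0.0437]
tool_rot: [1.498, 1.569, -0.343]
force: [0.1, -0.1, 0.5]
grip_width: 0.0857
```

```bash
python3 - <<'E'
from h import *
plan(.5375,-.231,.04,74.5-90)
E
```

```text
t 4.5 pos [ 0.5387 -0.2305  0.0437] q [ 0.52  0.75 -0.31  1.82  0.37  0.62 -0.29] F [ 0.1 -0.1  0.5] w 0.0857
tool y ang -15.49 x axis [ 2.1e-03 -8.0e-04 -1.0e+00] z [-0.267 -0.964  0.   ]
world d mm [-1.2 -0.5 -3.7] tool d/30mm now [ 0.123 -0.036  0.026]
turn (6deg units) [ 0.001  0.002 -0.021] deg -0.01 tool d/30mm after turn [ 0.123 -0.036  0.026]
```

Emit:
arm_command(
  delta_pos=[
    [0.12,-0.03,0.02],
    [0,0,0],
  ],
  rotation=[
    [0,0,-0.02],
    [0,0,0],
  ],
)

```text
clock: 4.7
position: [0.5377, -0.2311, 0.04]
tool_rot: [0.638, 1.57, -1.204]
force: [-0.5, 0.0, -0.3]
grip_width: 0.086
```

Emit:
arm_command(
  delta_pos=[
    [0,0,0],
    [0,0,0],
    [0,0,0],
    [0,0,0],
    [0,0,0],
    [0,0,0],
    [0,0,0],
    [0,0,0],
  ],
  rotation=[
    [0,0,0],
    [0,0,0],
    [0,0,0],
    [0,0,0],
    [0,0,0],
    [0,0,0],
    [0,0,0],
    [0,0,0],
  ],
  gripper=1,
  grip_force=60,
)

```text
clock: 5.5
position: [0.5365, -0.231, 0.0406]
tool_rot: [-1.159, 1.569, -3.001]
force: [0.1, 0.1, -1.1]
grip_width: 0.0142
```

```bash
python3 - <<'E'
from h import *
plan(.5375,-.231,.04,74.5-90)
E
```

```text
t 5.5 pos [ 0.5365 -0.231   0.0406] q [ 0.52  0.76 -0.31  1.83  0.37  0.62 -0.29] F [ 0.1  0.1 -1.1] w 0.0142
tool y ang -15.52 x axis [-2.2e-03 -3.0e-04 -1.0e+00] z [-0.268 -0.964  0.001]
world d mm [ 1.  -0.  -0.6] tool d/30mm now [ 0.021  0.034 -0.009]
turn (6deg units) [-0.004  0.008  0.019] deg 0.02 tool d/30mm after turn [ 0.021  0.034 -0.009]
```

Emit:
arm_command(
  delta_pos=[
    [-0.4,0,0],
    [-0.8,0,0],
    [-0.8,0,0],
    [-0.8,0,0],
    [-0.6,0,0],
    [-0.2,0,0],
    [0,0,0],
  ],
  rotation=[
    [0,0,0],
    [0,0,0],
    [0,0,0],
    [0,0,0],
    [0,0,0],
    [0,0,0],
    [0,0,0],
  ],
)

```text
clock: 6.2
position: [0.536, -0.2305, 0.1556]
tool_rot: [-1.393, 1.567, 3.049]
force: [0.4, 0.0, -3.1]
grip_width: 0.014
```

```bash
python3 - <<'E'
from h import *
plan(.519,.1448,.12,51.5-90)
E
```

```text
t 6.2 pos [ 0.536  -0.2305  0.1556] q [ 0.57  0.59 -0.38  1.78  0.28  0.83 -0.21] F [ 0.4  0.  -3.1] w 0.014
tool y ang -15.49 x axis [-3.4e-03  3.0e-04 -1.0e+00] z [-0.267 -0.964  0.001]
world d mm [-17.  375.3 -35.6] tool d/30mm now [  1.191  -3.881 -11.905]
turn (6deg units) [3.836 0.012 0.03 ] deg -23.01 tool d/30mm after turn [ 1.186 -8.229 -9.438]
```

Emit:
arm_command(
  delta_pos=[
    [0,0,0],
    [0,0,0],
    [0,0,0],
    [0,0,0],
  ],
  rotation=[
    [0.96,0,0],
    [0.96,0,0],
    [0.96,0,0],
    [0.9,0,0],
  ],
)

```text
clock: 6.6
position: [0.5343, -0.2304, 0.1526]
tool_rot: [-1.148, 1.564, 2.885]
force: [0.1, -0.1, -2.7]
grip_width: 0.0141
```

Emit:
arm_command(
  delta_pos=[
    [0,-0.6,-0.7],
    [0,-0.6,-0.7],
    [0,-0.6,-0.7],
    [0,-0.6,-0.7],
    [0,-0.6,-0.7],
    [0,-0.6,-0.7],
    [0,-0.6,-0.7],
    [0,-0.6,-0.7],
    [0,-0.6,-0.7],
    [0,-0.6,-0.7],
  ],
  rotation=[
    [0,0,0],
    [0,0,0],
    [0,0,0],
    [0,0,0],
    [0,0,0],
    [0,0,0],
    [0,0,0],
    [0,0,0],
    [0,0,0],
    [0,0,0],
  ],
)

```text
clock: 7.6
position: [0.5221, 0.0525, 0.1435]
tool_rot: [-0.934, 1.55, 3.089]
force: [0.5, -0.0, -2.6]
grip_width: 0.0142
```

```bash
python3 - <<'E'
from h import *
plan(.519,.1448,.12,51.5-90)
E
```

```text
t 7.6 pos [0.5221 0.0525 0.1435] q [ 0.01  0.52 -0.3   1.93  0.21  0.74 -1.1 ] F [ 0.5 -0.  -2.6] w 0.0142
tool y ang -39.52 x axis [-0.0206  0.0011 -0.9998] z [-0.636 -0.771  0.012]
world d mm [ -3.1  92.3 -23.5] tool d/30mm now [ 0.79  -2.023 -2.319]
turn (6deg units) [-0.169  0.116  0.159] deg 1.02 tool d/30mm after turn [ 0.785 -1.995 -2.345]
```

Emit:
arm_command(
  delta_pos=[
    [0,-0.6,-0.7],
    [0,-0.6,-0.7],
    [0,-0.4,-0.5],
    [0,-0.2,-0.2],
    [0,0,0],
    [0,0,0],
  ],
  rotation=[
    [-0.08,0.05,0.08],
    [-0.08,0.05,0.08],
    [0,0,0],
    [0,0,0],
    [0,0,0],
    [0,0,0],
  ],
)

```text
clock: 8.2
position: [0.5164, 0.1413, 0.139]
tool_rot: [-0.606, 1.563, -2.843]
force: [0.3, 0.1, -2.7]
grip_width: 0.0139
```

```bash
python3 - <<'E'
from h import *
plan(.519,.1448,.09,51.5-90)
o=[]
for n,(x,y) in(("top",(90,160)),("side",(220,215))):
    im=optics.grab_frame(n)[:,:,::-1]; cv2.imwrite(f'pics/{n}2.png',im); o.append(cv2.resize(im[y:y+160,x:x+140],None,fx=2.8,fy=2.8,interpolation=cv2.INTER_CUBIC))
cv2.imwrite('pics/c2.png',np.hstack(o))
E
```

```text
t 8.2 pos [0.5164 0.1413 0.139 ] q [-0.16  0.54 -0.3   1.91  0.23  0.73 -1.26] F [ 0.3  0.1 -2.7] w 0.0139
tool y ang -38.22 x axis [-0.007  -0.0021 -1.    ] z [-0.619 -0.786  0.006]
world d mm [  2.6   3.5 -49. ] tool d/30mm now [ 1.633  0.002 -0.153]
turn (6deg units) [0.048 0.058 0.04 ] deg -0.28 tool d/30mm after turn [ 1.634 -0.006 -0.144]
```

View pics/c2.png

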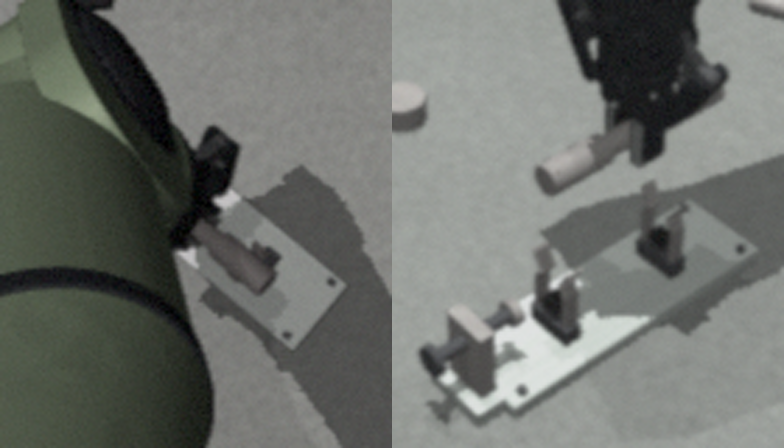

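In the top crop the bar's far end is at about (262,282). In the side crop its stop-side end face is at about (548,180), and the clip mouths are at (555,260) and (662,200). I draw the predicted points over the side view to check the calibration and the grip offset.

```bash
cat >> h.py <<'E'
S=np.array([.5265,.155,.05]); A=np.radians(51.5)
def fx(x,y,z,S=S): return S+[x*np.cos(A)-y*np.sin(A),x*np.sin(A)+y*np.cos(A),z]
E
python3 - <<'E'
from h import *
im=cv2.imread('pics/side2.png'); x0,y0,k=225,250,5
c=cv2.resize(im[y0:y0+118,x0:x0+145],None,fx=k,fy=k,interpolation=cv2.INTER_CUBIC)
def dot(X,col):
    u=(proj('side',X)[0]-[x0,y0]+.5)*k; cv2.drawMarker(c,tuple(int(v) for v in u),col,cv2.MARKER_CROSS,12,1); return u
for cx in(-.048,.048):
    for e in(-.006,.006):
        for y in(-.0145,.0145): dot(fx(cx+e,y,.024),(0,0,255))
for x in(-.112,.112):
    for y in(-.035,.035): dot(fx(x,y,-.038),(255,0,0))
for y in(-.0,.0): dot(fx(.112,y,.014),(0,255,0))
b=np.array([.5164,.1413,.144]); a=np.radians(51.78); d=np.array([np.cos(a),np.sin(a),0])
for s in(.026,.074): dot(b+s*d,(0,255,255)); 
th=np.linspace(0,2*np.pi,40); nrm=np.array([-d[1],d[0],0])
for q in th: 
    u=(proj('side',b+.074*d+.011*(np.cos(q)*nrm+np.sin(q)*np.array([0,0,1])))[0]-[x0,y0]+.5)*k; cv2.circle(c,tuple(int(v) for v in u),1,(0,255,255),-1)
cv2.imwrite('pics/ov2.png',c)
E
```

```text
(no output)
```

View pics/ov2.png

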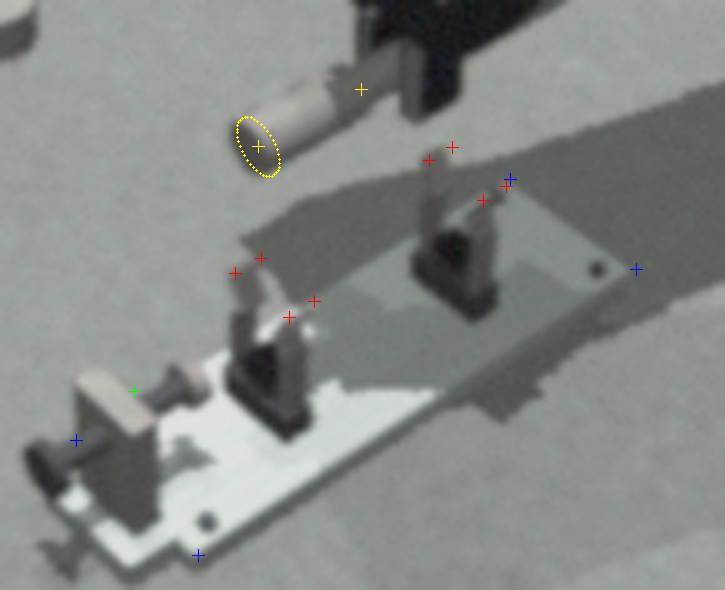

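```bash
python3 - <<'E'
from h import *
b=np.array([.5164,.1413,.144]); a=np.radians(51.78); d=np.array([np.cos(a),np.sin(a),0]); nr=np.array([-d[1],d[0],0])
for n,rng in(('side',np.arange(18,92,2)),('top',np.arange(-92,-18,2))):
    im=cv2.imread(f'pics/{n}2.png').astype(np.float32)
    vd=cam(n)[2]-b; vd/=np.linalg.norm(vd); pr=np.cross(d,vd); pr/=np.linalg.norm(pr)  # silhouette direction
    print(n)
    for s in rng:
        r=[]
        for w in np.arange(-16,17,2):
            u=proj(n,b+s/1000*d+w/1000*pr)[0].astype(np.float32); v=cv2.getRectSubPix(im.mean(2),(1,1),(float(u[0]),float(u[1])))[0,0]; r.append(int(v))
        print(s,r)
E
```

```text
side
18 [138, 136, 142, 153, 141, 107, 84, 87, 94, 97, 95, 93, 84, 74, 72, 82, 98]
20 [152, 149, 151, 154, 146, 105, 81, 84, 94, 97, 96, 95, 87, 83, 88, 113, 134]
22 [154, 153, 155, 152, 141, 106, 84, 87, 94, 96, 96, 94, 93, 104, 125, 140, 151]
24 [157, 155, 152, 149, 136, 102, 85, 88, 94, 96, 95, 94, 101, 127, 145, 151, 156]
26 [155, 155, 153, 144, 123, 96, 85, 90, 93, 96, 97, 94, 101, 125, 145, 152, 157]
28 [155, 156, 153, 139, 110, 89, 87, 92, 93, 96, 97, 95, 96, 107, 138, 153, 157]
30 [155, 155, 153, 134, 100, 84, 88, 92, 93, 96, 97, 95, 93, 102, 132, 152, 157]
32 [157, 156, 154, 136, 97, 81, 86, 91, 94, 97, 97, 97, 100, 106, 128, 152, 157]
34 [159, 157, 153, 135, 98, 82, 86, 90, 94, 96, 97, 100, 116, 121, 137, 153, 158]
36 [158, 156, 152, 129, 93, 83, 86, 92, 98, 97, 101, 105, 120, 139, 146, 155, 159]
38 [156, 155, 151, 123, 87, 82, 88, 98, 109, 114, 120, 120, 131, 147, 152, 157, 160]
40 [155, 155, 152, 126, 89, 84, 92, 112, 128, 138, 146, 148, 150, 154, 156, 157, 159]
42 [156, 157, 154, 129, 94, 90, 103, 124, 138, 150, 159, 161, 157, 155, 155, 156, 158]
44 [158, 159, 156, 132, 
[... 4325 characters left out ...]
, 112, 100, 76, 69, 76, 79, 80, 80, 78, 75, 72, 68, 75, 98, 117, 117]
-34 [113, 112, 101, 77, 68, 74, 79, 80, 79, 77, 73, 70, 66, 72, 93, 114, 116]
-32 [114, 112, 101, 76, 65, 73, 77, 80, 81, 75, 73, 70, 63, 71, 96, 114, 116]
-30 [114, 112, 102, 75, 66, 73, 79, 80, 79, 76, 73, 68, 62, 71, 96, 114, 116]
-28 [114, 115, 102, 79, 68, 72, 76, 81, 79, 78, 76, 69, 63, 68, 99, 113, 115]
-26 [112, 112, 103, 83, 70, 73, 77, 80, 78, 78, 74, 70, 65, 76, 99, 114, 115]
-24 [112, 112, 107, 90, 74, 72, 80, 78, 79, 79, 72, 68, 72, 85, 107, 114, 115]
-22 [112, 113, 111, 100, 83, 74, 76, 80, 80, 75, 72, 69, 78, 102, 111, 115, 117]
-20 [116, 114, 113, 108, 90, 74, 74, 78, 78, 74, 72, 65, 82, 103, 111, 114, 114]
```

```bash
python3 - <<'E'
from h import *
p=onz('side',[265.0,325.8],.05)[0]-S; print('anvil face in fixture mm', p[0]*np.cos(A)+p[1]*np.sin(A), -p[0]*np.sin(A)+p[1]*np.cos(A))
plan(.5173,.1436,.075,51.5-90)
E
```

```text
anvil face in fixture mm 0.08204607861962095 0.0007157455354970949
t 8.3 pos [0.5166 0.141  0.1392] q [-0.16  0.54 -0.3   1.91  0.23  0.73 -1.26] F [ 0.3 -0.2 -2.1] w 0.014
tool y ang -38.27 x axis [-0.0067 -0.0021 -1.    ] z [-0.619 -0.785  0.006]
world d mm [  0.7   2.6 -64.2] tool d/30mm now [ 2.14  -0.028 -0.095]
turn (6deg units) [0.039 0.055 0.038] deg -0.23 tool d/30mm after turn [ 2.141 -0.037 -0.082]
```

Emit:
arm_command(
  delta_pos=[
    [0,-0.03,-0.08],
    [0,0,0],
    [0.5,0,0],
    [0.6,0,0],
    [0.6,0,0],
    [0.3,0,0],
    [0,0,0],
    [0,0,0],
  ],
  rotation=[
    [0.04,0.055,0.04],
    [0,0,0],
    [0,0,0],
    [0,0,0],
    [0,0,0],
    [0,0,0],
    [0,0,0],
    [0,0,0],
  ],
)

```text
clock: 9.1
position: [0.5193, 0.1397, 0.0786]
tool_rot: [2.119, 1.567, -0.13]
force: [0.1, 0.2, -1.6]
grip_width: 0.0137
```

```bash
python3 - <<'E'
from h import *
plan(.5173,.1436,.065,51.5-90)
E
```

```text
t 9.1 pos [0.5193 0.1397 0.0786] q [-0.18  0.63 -0.26  1.95  0.28  0.59 -1.31] F [ 0.1  0.2 -1.6] w 0.0137
tool y ang -38.87 x axis [ 3.7e-03 -5.0e-04 -1.0e+00] z [-0.628 -0.779 -0.002]
world d mm [ -2.    3.9 -13.6] tool d/30mm now [ 0.454 -0.135 -0.057]
turn (6deg units) [-0.062 -0.018 -0.03 ] deg 0.37 tool d/30mm after turn [ 0.455 -0.133 -0.059]
```

Emit:
arm_command(
  delta_pos=[
    [0.1,-0.13,-0.06],
    [0.1,0,0],
    [0.1,0,0],
    [0,0,0],
  ],
  rotation=[
    [-0.06,-0.02,-0.03],
    [0,0,0],
    [0,0,0],
    [0,0,0],
  ],
)

```text
clock: 9.5
position: [0.5183, 0.1442, 0.0708]
tool_rot: [2.565, 1.568, 0.322]
force: [0.2, 0.0, -0.7]
grip_width: 0.0143
```

```bash
python3 - <<'E'
from h import *
plan(.5173,.1436,.065,51.5-90)
E
```

```text
t 9.5 pos [0.5183 0.1442 0.0708] q [-0.19  0.65 -0.26  1.95  0.28  0.58 -1.31] F [ 0.2  0.  -0.7] w 0.0143
tool y ang -38.49 x axis [ 2.2e-03  7.0e-04 -1.0e+00] z [-0.622 -0.783 -0.002]
world d mm [-1.  -0.6 -5.8] tool d/30mm now [ 0.194 -0.013  0.036]
turn (6deg units) [ 0.001 -0.019 -0.012] deg -0.01 tool d/30mm after turn [ 0.194 -0.013  0.036]
```

Emit:
arm_command(
  delta_pos=[
    [0.1,-0.01,0.03],
    [0.08,0,0],
    [0.08,0,0],
    [0,0,0],
  ],
  rotation=[
    [0,-0.02,-0.01],
    [0,0,0],
    [0,0,0],
    [0,0,0],
  ],
)

```text
clock: 9.9
position: [0.5176, 0.1439, 0.0628]
tool_rot: [2.292, 1.57, 0.05]
force: [-0.0, -0.3, -0.3]
grip_width: 0.0141
```

```bash
python3 - <<'E'
from h import *
plan(.5173,.1436,.055,51.5-90)
o=[]
for n,(x,y) in(("top",(90,160)),("side",(225,250))):
    im=optics.grab_frame(n)[:,:,::-1]; cv2.imwrite(f'pics/{n}3.png',im); o.append(cv2.resize(im[y:y+120,x:x+120],None,fx=3.3,fy=3.3,interpolation=cv2.INTER_CUBIC))
cv2.imwrite('pics/c3.png',np.hstack(o))
E
```

```text
t 9.9 pos [0.5176 0.1439 0.0628] q [-0.2   0.66 -0.25  1.95  0.29  0.56 -1.32] F [-0.  -0.3 -0.3] w 0.0141
tool y ang -38.48 x axis [ 5.e-04  0.e+00 -1.e+00] z [-0.622 -0.783 -0.   ]
world d mm [-0.3 -0.3 -7.8] tool d/30mm now [ 0.26  -0.     0.014]
turn (6deg units) [ 0.003 -0.003 -0.003] deg -0.02 tool d/30mm after turn [ 0.26  -0.     0.014]
```

View pics/c3.png

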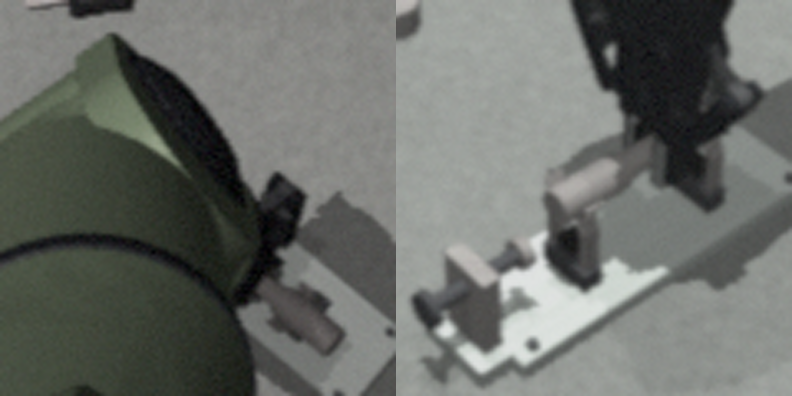

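The bar lies over both clip mouths, with clip1 under its head at crop (570,220), its end face at (555,205) and well short of the anvil at (520,255). I press down in small steps.

Emit:
arm_command(
  delta_pos=[
    [0.08,0,0],
    [0.08,0,0],
    [0.08,0,0],
  ],
  rotation=[
    [0,0,0],
    [0,0,0],
    [0,0,0],
  ],
)

```text
clock: 10.3
position: [0.5191, 0.1443, 0.0571]
tool_rot: [2.487, 1.567, 0.244]
force: [-1.0, -0.1, 6.2]
grip_width: 0.0138
```

```bash
python3 - <<'E'
from h import *
plan(.5173,.1436,.045,51.5-90)
E
```

```text
t 10.3 pos [0.5191 0.1443 0.0571] q [-0.2   0.67 -0.25  1.95  0.3   0.55 -1.32] F [-1.  -0.1  6.2] w 0.0138
tool y ang -38.5 x axis [ 0.0041  0.001  -1.    ] z [-0.623 -0.783 -0.003]
world d mm [ -1.8  -0.7 -12.1] tool d/30mm now [ 0.403 -0.035  0.057]
turn (6deg units) [-0.001 -0.032 -0.025] deg 0.0 tool d/30mm after turn [ 0.403 -0.033  0.056]
```

Emit:
arm_command(
  delta_pos=[
    [0.08,-0.02,0.03],
    [0.1,0,0],
  ],
  rotation=[
    [0,-0.03,-0.02],
    [0,0,0],
  ],
)

```text
clock: 10.5
position: [0.5189, 0.1443, 0.0522]
tool_rot: [2.507, 1.568, 0.264]
force: [-0.5, 0.6, 1.5]
grip_width: 0.0138
```

Emit:
arm_command(
  delta_pos=[
    [0.1,0,0],
    [0.1,0,0],
  ],
  rotation=[
    [0,0,0],
    [0,0,0],
  ],
)

```text
clock: 10.7
position: [0.5187, 0.1443, 0.0456]
tool_rot: [2.554, 1.569, 0.311]
force: [-2.8, 1.4, -3.9]
grip_width: 0.0142
```

```bash
python3 - <<'E'
from h import *
plan(.5173,.1436,.045,51.5-90)
E
```

```text
t 10.7 pos [0.5187 0.1443 0.0456] q [-0.21  0.69 -0.24  1.95  0.3   0.53 -1.33] F [-2.8  1.4 -3.9] w 0.0142
tool y ang -38.5 x axis [ 2.1e-03  7.0e-04 -1.0e+00] z [-0.623 -0.783 -0.002]
world d mm [-1.4 -0.7 -0.6] tool d/30mm now [ 0.02  -0.021  0.049]
turn (6deg units) [-0.    -0.018 -0.012] deg 0.0 tool d/30mm after turn [ 0.02  -0.021  0.049]
```

Emit:
arm_command(
  delta_pos=[
    [0.03,-0.03,0],
    [0.03,0,0],
    [0,0,0],
  ],
  rotation=[
    [0,-0.02,-0.01],
    [0,0,0],
    [0,0,0],
  ],
)

```text
clock: 11.0
position: [0.5182, 0.1446, 0.0439]
tool_rot: [0.745, 1.57, -1.498]
force: [-4.6, 0.2, 11.6]
grip_width: 0.0141
```

```bash
python3 - <<'E'
from h import *
plan(.5173,.1436,.045,51.5-90)
print(monitor.observe()['moment'])
E
```

```text
t 11.0 pos [0.5182 0.1446 0.0439] q [-0.21  0.7  -0.24  1.95  0.3   0.53 -1.33] F [-4.6  0.2 11.6] w 0.0141
tool y ang -38.52 x axis [ 1.0e-04 -1.2e-03 -1.0e+00] z [-0.623 -0.782  0.001]
world d mm [-0.9 -1.   1.1] tool d/30mm now [-0.038 -0.004  0.046]
turn (6deg units) [-0.003  0.008 -0.008] deg 0.02 tool d/30mm after turn [-0.038 -0.004  0.046]
[-0.00803853  0.92228706  0.01295768]
```

Emit:
arm_command(
  delta_pos=[
    [-0.02,-0.02,0],
    [-0.01,-0.01,0],
    [0,0,0],
    [0,0,0],
    [0,0,0],
  ],
  rotation=[
    [0,0,0],
    [0,0,0],
    [0,0,0],
    [0,0,0],
    [0,0,0],
  ],
)

```text
clock: 11.5
position: [0.518, 0.1448, 0.0449]
tool_rot: [1.069, 1.569, -1.174]
force: [-0.5, -0.4, 2.3]
grip_width: 0.0142
```

```bash
cat >> h.py <<'E'
def st():
    s=monitor.observe(); p=np.array(s['position'])-S; F=np.array(s['force']); c,n=np.cos(A),np.sin(A)
    M=Ro.from_euler('xyz',s['tool_rot']).as_matrix()
    print('t %.2f along %.2f lat %.2f z %.2f mm | F along %.1f lat %.1f z %.1f'%(s['clock'],1e3*(p[0]*c+p[1]*n),1e3*(-p[0]*n+p[1]*c),1e3*(p[2]+.05),F[0]*c+F[1]*n,-F[0]*n+F[1]*c,F[2]),'mom',np.round(s['moment'],2),'ang %.2f'%np.degrees(np.arctan2(M[1,1],M[0,1])),'xax',M[:,0].round(4))
E
python3 - <<'E'
from h import *
st()
for n,(x,y) in(("side",(225,250)),):
    im=optics.grab_frame(n)[:,:,::-1]; cv2.imwrite('pics/c4.png',cv2.resize(im[y:y+120,x:x+120],None,fx=4.5,fy=4.5,interpolation=cv2.INTER_CUBIC))
E
```

```text
t 11.50 along -13.27 lat 0.25 z 44.90 mm | F along -0.6 lat 0.2 z 2.3 mom [-0.08  0.09  0.  ] ang -38.55 xax [ 7.0e-04 -1.8e-03 -1.0e+00]
```

View pics/c4.png

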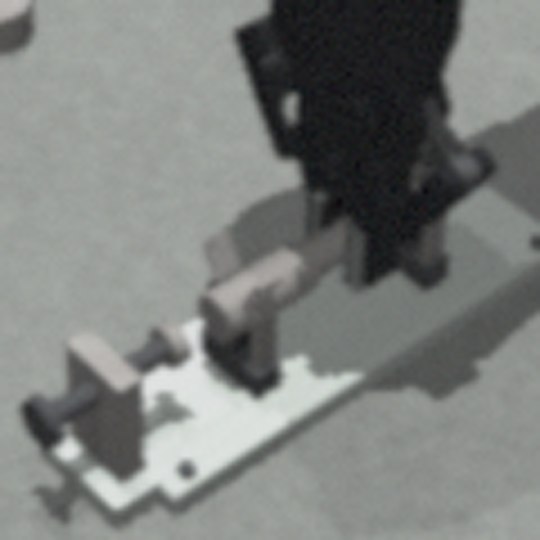

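The head is inside the clip fingers at crop (240,300), with the end face at (213,318). The anvil face is at (183,340), about 17–19 mm further on. The bar is seated, so now I slide it along.

Emit:
arm_command(
  delta_pos=[
    [0,0,-0.05],
    [0,0,-0.06],
    [0,0,-0.06],
    [0,0,-0.06],
  ],
  rotation=[
    [0,0,0],
    [0,0,0],
    [0,0,0],
    [0,0,0],
  ],
)

```text
clock: 11.95
position: [0.5214, 0.149, 0.0447]
tool_rot: [0.23, 1.566, -2.014]
force: [-3.5, -2.6, 4.9]
grip_width: 0.0141
```

```bash
python3 -c "
from h import *
st()"
```

```text
t 11.95 along -7.87 lat 0.25 z 44.68 mm | F along -4.2 lat 1.1 z 4.9 mom [-0.7   0.7  -0.01] ang -38.60 xax [-0.002  -0.0042 -1.    ]
```

Emit:
arm_command(
  delta_pos=[
    [-0.005,0,-0.06],
    [0,0,-0.06],
    [0,0,-0.05],
  ],
  rotation=[
    [0,0,0],
    [0,0,0],
    [0,0,0],
  ],
)

```text
clock: 12.25
position: [0.5246, 0.1531, 0.0447]
tool_rot: [0.157, 1.565, -2.088]
force: [-3.5, -3.0, 4.5]
grip_width: 0.0141
```

```bash
python3 -c "
from h import *
st()"
```

```text
t 12.25 along -2.70 lat 0.27 z 44.73 mm | F along -4.5 lat 0.8 z 4.5 mom [-0.67  0.61 -0.04] ang -38.62 xax [-0.0027 -0.0048 -1.    ]
```

Emit:
arm_command(
  delta_pos=[
    [0,0,-0.05],
    [0,0,-0.04],
  ],
  rotation=[
    [0,0,0],
    [0,0,0],
  ],
)

```text
clock: 12.45
position: [0.5264, 0.1554, 0.0447]
tool_rot: [0.151, 1.565, -2.094]
force: [-3.1, -3.3, 4.0]
grip_width: 0.0142
```

Emit:
arm_command(
  delta_pos=[
    [0,0,-0.03],
    [0,0,-0.03],
  ],
  rotation=[
    [0,0,0],
    [0,0,0],
  ],
)

```text
clock: 12.65
position: [0.5277, 0.1569, 0.0447]
tool_rot: [0.154, 1.565, -2.09]
force: [-4.2, -4.3, 4.8]
grip_width: 0.0142
```

```bash
python3 -c "
from h import *
st()"
```

```text
t 12.65 along 2.22 lat 0.28 z 44.71 mm | F along -6.0 lat 0.6 z 4.8 mom [-0.63  0.74 -0.02] ang -38.61 xax [-0.0028 -0.0049 -1.    ]
```

Emit:
arm_command(
  delta_pos=[
    [0,0,-0.015],
  ],
  rotation=[
    [0,0,0],
  ],
)

```text
clock: 12.75
position: [0.528, 0.1573, 0.0447]
tool_rot: [0.15, 1.565, -2.095]
force: [-3.8, -3.4, 4.9]
grip_width: 0.0142
```

Emit:
arm_command(
  delta_pos=[
    [0,0,-0.015],
  ],
  rotation=[
    [0,0,0],
  ],
)

```text
clock: 12.85
position: [0.5283, 0.1577, 0.0447]
tool_rot: [0.147, 1.565, -2.098]
force: [-3.4, -2.8, 4.5]
grip_width: 0.0141
```

```bash
python3 -c "
from h import *
st()"
```

```text
t 12.85 along 3.18 lat 0.29 z 44.69 mm | F along -4.3 lat 0.9 z 4.5 mom [-0.71  0.73 -0.05] ang -38.61 xax [-0.0029 -0.005  -1.    ]
```

Emit:
arm_command(
  delta_pos=[
    [0,0,-0.015],
    [0,0,-0.01],
  ],
  rotation=[
    [0,0,0],
    [0,0,0],
  ],
)

```text
clock: 13.05
position: [0.5288, 0.1583, 0.0447]
tool_rot: [0.151, 1.565, -2.094]
force: [-4.3, -2.8, 4.3]
grip_width: 0.0141
```

Emit:
arm_command(
  delta_pos=[
    [0,0,-0.015],
    [0,0,-0.01],
  ],
  rotation=[
    [0,0,0],
    [0,0,0],
  ],
)

```text
clock: 13.25
position: [0.5292, 0.1589, 0.0447]
tool_rot: [0.136, 1.565, -2.109]
force: [-3.0, -2.6, 5.5]
grip_width: 0.0139
```

Emit:
arm_command(
  delta_pos=[
    [0,0,-0.015],
    [0,0,-0.012],
  ],
  rotation=[
    [0,0,0],
    [0,0,0],
  ],
)

```text
clock: 13.45
position: [0.5297, 0.1595, 0.0447]
tool_rot: [0.13, 1.565, -2.114]
force: [-3.6, -3.2, 4.6]
grip_width: 0.0141
```

Emit:
arm_command(
  delta_pos=[
    [0,0,-0.015],
    [0,0,-0.012],
  ],
  rotation=[
    [0,0,0],
    [0,0,0],
  ],
)

```text
clock: 13.65
position: [0.5302, 0.1601, 0.0447]
tool_rot: [0.121, 1.565, -2.124]
force: [-4.4, -5.0, 6.3]
grip_width: 0.0141
```

Emit:
arm_command(
  delta_pos=[
    [0,0,-0.01],
  ],
  rotation=[
    [0,0,0],
  ],
)

```text
clock: 13.75
position: [0.5302, 0.1601, 0.0446]
tool_rot: [0.102, 1.564, -2.143]
force: [-4.8, -4.7, 6.7]
grip_width: 0.0138
```

Emit:
arm_command(
  delta_pos=[
    [0,0,-0.015],
  ],
  rotation=[
    [0,0,0],
  ],
)

```text
clock: 13.85
position: [0.5302, 0.1601, 0.0446]
tool_rot: [0.076, 1.563, -2.169]
force: [-6.7, -5.3, 7.8]
grip_width: 0.0141
```

```bash
python3 -c "
from h import *
st()"
```

```text
t 13.85 along 6.31 lat 0.28 z 44.59 mm | F along -8.3 lat 1.9 z 7.8 mom [-1.19  1.15  0.04] ang -38.63 xax [-0.0043 -0.0063 -1.    ]
```

Emit:
arm_command(
  delta_pos=[
    [0,0,-0.02],
  ],
  rotation=[
    [0,0,0],
  ],
)

```text
clock: 13.95
position: [0.5303, 0.1601, 0.0445]
tool_rot: [0.054, 1.562, -2.191]
force: [-6.1, -5.1, 8.1]
grip_width: 0.014
```

```bash
python3 -c "
from h import *
st()"
```

```text
t 13.95 along 6.38 lat 0.25 z 44.54 mm | F along -7.8 lat 1.6 z 8.1 mom [-1.22  1.25  0.03] ang -38.64 xax [-0.005 -0.007 -1.   ]
```

Emit:
arm_command(
  delta_pos=[
    [0,0,-0.025],
  ],
  rotation=[
    [0,0.04,0],
  ],
)

```text
clock: 14.05
position: [0.5303, 0.1602, 0.0445]
tool_rot: [0.054, 1.565, -2.191]
force: [-6.5, -7.1, 9.1]
grip_width: 0.0141
```

```bash
python3 -c "
from h import *
st()"
```

```text
t 14.05 along 6.42 lat 0.24 z 44.46 mm | F along -9.6 lat 0.7 z 9.1 mom [-1.43  1.43  0.01] ang -38.64 xax [-0.0035 -0.0048 -1.    ]
```

Emit:
arm_command(
  delta_pos=[
    [-0.012,0,-0.035],
  ],
  rotation=[
    [0,0.03,0],
  ],
)

```text
clock: 14.15
position: [0.5304, 0.1603, 0.0447]
tool_rot: [0.01, 1.566, -2.236]
force: [-8.2, -7.6, 4.8]
grip_width: 0.0142
```

```bash
python3 -c "
from h import *
st()"
```

```text
t 14.15 along 6.56 lat 0.30 z 44.66 mm | F along -11.1 lat 1.7 z 4.8 mom [-1.58  1.48  0.06] ang -38.65 xax [-0.0028 -0.0035 -1.    ]
```

Emit:
arm_command(
  delta_pos=[
    [0,0,-0.035],
    [0,0,-0.025],
    [0,0,-0.025],
  ],
  rotation=[
    [0,0.02,0],
    [0,0.01,0],
    [0,0.01,0],
  ],
)

```text
clock: 14.45
position: [0.5303, 0.1603, 0.0444]
tool_rot: [-0.124, 1.566, -2.37]
force: [-7.1, -7.2, 9.5]
grip_width: 0.014
```

```bash
python3 -c "
from h import *
st()"
```

```text
t 14.45 along 6.51 lat 0.30 z 44.38 mm | F along -10.0 lat 1.0 z 9.5 mom [-1.3   1.44  0.1 ] ang -38.68 xax [-0.0037 -0.0036 -1.    ]
```

Emit:
arm_command(
  delta_pos=[
    [-0.02,0,-0.045],
    [-0.005,0,-0.045],
  ],
  rotation=[
    [0,0.02,0],
    [0,0.03,0],
  ],
)

```text
clock: 14.65
position: [0.5304, 0.1604, 0.0446]
tool_rot: [-0.281, 1.566, -2.527]
force: [-7.5, -9.1, 6.5]
grip_width: 0.0139
```

```bash
python3 -c "
from h import *
st()"
```

```text
t 14.65 along 6.65 lat 0.27 z 44.56 mm | F along -11.8 lat 0.2 z 6.5 mom [-1.81  1.58  0.12] ang -38.71 xax [-0.0041 -0.0029 -1.    ]
```

Emit:
arm_command(
  delta_pos=[
    [-0.008,0,-0.045],
    [-0.005,0,-0.045],
    [-0.005,0,-0.045],
  ],
  rotation=[
    [0,0.03,0],
    [0,0.03,0],
    [0,0.03,0],
  ],
)

```text
clock: 14.95
position: [0.5304, 0.1604, 0.0444]
tool_rot: [-0.705, 1.567, -2.953]
force: [-8.8, -9.6, 10.4]
grip_width: 0.014
```

```bash
python3 -c "
from h import *
st()"
```

```text
t 14.95 along 6.66 lat 0.28 z 44.39 mm | F along -13.0 lat 0.9 z 10.4 mom [-1.75  1.81  0.14] ang -38.77 xax [-3.9e-03 -7.0e-04 -1.0e+00]
```

Emit:
arm_command(
  delta_pos=[
    [-0.02,0,-0.01],
    [0,0,0],
  ],
  rotation=[
    [0,0.03,0],
    [0,0,0],
  ],
)

```text
clock: 15.15
position: [0.5303, 0.1603, 0.0448]
tool_rot: [-1.378, 1.568, 2.658]
force: [-3.4, -2.2, 4.1]
grip_width: 0.014
```

```bash
python3 -c "
from h import *
st()"
```

```text
t 15.15 along 6.52 lat 0.32 z 44.76 mm | F along -3.8 lat 1.3 z 4.1 mom [-0.47  0.51 -0.01] ang -38.76 xax [-0.0025  0.0013 -1.    ]
```

Emit:
arm_command(
  delta_pos=[
    [0,0,-0.005],
    [0,0,0],
    [0,0,0],
    [0,0,0],
    [0,0,0],
    [0,0,0],
  ],
  rotation=[
    [0,0,0],
    [0,0,0],
    [0,0,0],
    [0,0,0],
    [0,0,0],
    [0,0,0],
  ],
  gripper=-0.3,
)

```text
clock: 15.75
position: [0.5319, 0.1623, 0.0449]
tool_rot: [-2.594, 1.567, 1.443]
force: [-0.0, 0.6, 0.1]
grip_width: 0.0556
```

```bash
python3 -c "
from h import *
st()"
```

```text
t 15.75 along 9.11 lat 0.34 z 44.94 mm | F along 0.4 lat 0.4 z 0.1 mom [-0.    0.03  0.01] ang -38.71 xax [ 5.0e-04  4.1e-03 -1.0e+00]
```

Emit:
arm_command(
  delta_pos=[
    [-0.2,0,0],
    [-0.4,0,0],
    [-0.7,0,0],
    [-0.8,0,0],
    [-0.8,0,0],
    [-0.8,0,0],
    [-0.5,0,0],
    [0,0,0],
  ],
  rotation=[
    [0,0,0],
    [0,0,0],
    [0,0,0],
    [0,0,0],
    [0,0,0],
    [0,0,0],
    [0,0,0],
    [0,0,0],
  ],
)

```text
clock: 16.55
position: [0.5316, 0.162, 0.182]
tool_rot: [-2.971, 1.565, 1.067]
force: [0.3, 0.0, 0.1]
grip_width: 0.0556
```

```bash
python3 - <<'E'
from h import *
st()
o=[]
for n,(x,y) in(("top",(90,160)),("side",(225,250))):
    im=optics.grab_frame(n)[:,:,::-1]; cv2.imwrite(f'pics/{n}5.png',im); o.append(cv2.resize(im[y:y+120,x:x+130],None,fx=3,fy=3,interpolation=cv2.INTER_CUBIC))
cv2.imwrite('pics/c5.png',np.hstack(o))
E
```

```text
t 16.55 along 8.65 lat 0.32 z 181.96 mm | F along 0.2 lat -0.2 z 0.1 mom [ 0.02 -0.    0.  ] ang -38.67 xax [ 0.0028  0.005  -1.    ]
```

View pics/c5.png

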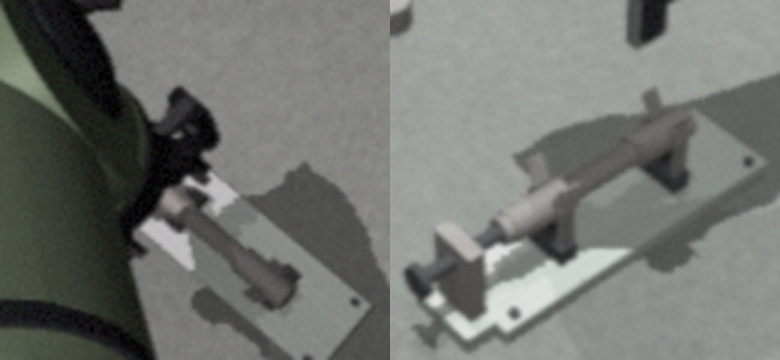

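The bar lies in both clips in both views, and its end meets the anvil at side crop (500,232). I take one close look at that contact and measure the bar's far end.

```bash
python3 - <<'E'
from h import *
a=cv2.imread('pics/side5.png')
c=cv2.resize(a[300:350,230:295],None,fx=9,fy=9,interpolation=cv2.INTER_CUBIC)
cv2.imwrite('pics/c6.png',c)
im=a.mean(2).astype(np.float32)
print([ (s,int(cv2.getRectSubPix(im,(1,1),tuple(float(v) for v in proj('side',fx(s/1000,0,.004))[0]))[0,0])) for s in range(60,100,1)])
E
```

```text
[(60, 157), (61, 156), (62, 155), (63, 156), (64, 157), (65, 159), (66, 162), (67, 164), (68, 165), (69, 165), (70, 164), (71, 164), (72, 163), (73, 162), (74, 163), (75, 163), (76, 162), (77, 162), (78, 159), (79, 156), (80, 155), (81, 156), (82, 160), (83, 164), (84, 166), (85, 162), (86, 157), (87, 139), (88, 120), (89, 107), (90, 98), (91, 94), (92, 93), (93, 94), (94, 94), (95, 94), (96, 94), (97, 96), (98, 96), (99, 96)]
```

View pics/c6.png

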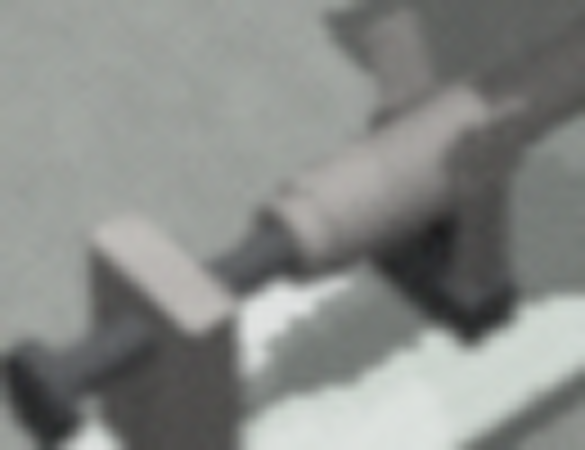

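```bash
python3 -c "
from h import *
st(); bot.job_done()"
```

```text
t 16.65 along 8.01 lat 0.67 z 179.87 mm | F along 0.4 lat -0.6 z -0.4 mom [ 0.03  0.02 -0.03] ang -38.67 xax [ 5.0e-04  4.2e-03 -1.0e+00]
the job is handed in; nothing more can be done
```

I took the large bar from the V-rest and pressed it into both clips about 18 mm short of the anvil. I then slid it up to the anvil, let go, lifted clear and handed the job in at 16.65 s.

- **Pressing in:** The highest upward force I read was 11.6 N (about 14 N with the bar's weight), taken after the snap with the bar down on its pads. The side picture showed the head inside the clip nearer the stop.
- **Pushing on the anvil:** Sliding took about 4.5 N. The bar then stalled near centre x = +8.5 mm, close to the +8 mm I had judged from the side picture. The total rose to 13 N, so about 8 N on the anvil, and I kept pushing for roughly half a second. The anvil force is worked out by subtracting friction, not measured directly.
- **After release:** The last pictures show the bar in both clips with its head against the anvil and no visible gap. The fingers are well above it, and the last force readings were noise only.

- **Not as planned:** I eased the push before opening, and the hand sprang about 2.6 mm forward along the bar as the fingers let go. I have no force reading from that moment, and the pictures show no harm from it. The two cameras differed by about 2 mm on the fixture position, so I used positions relative to it.
- **Not checked:** I did not re-measure the puck, caliper or jar. I only kept the arm clear of them.

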